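# Feed the spare star knobs into the spares jar

### The arm

A 7-joint arm with a two-finger parallel gripper is mounted at the origin on the work surface; the furniture and walls round the work are solid. World frame = base frame: x ahead of the robot, y to its left, z up, the work surface at z = 0. Lengths are in m, angles in rad, forces in N, time in s.
With the tool pointing down it reaches from about 0.35 to 0.9 m from the base axis. Payload 8.1 kg.
Tool frame: the origin (TCP) lies where the fingers leave the gripper's body, on its centre line; the fingertips stand 66 mm ahead of it and the grasp point (between the pads) lies 47 mm ahead of it; z points along the fingers, y is the line along which they close (so a half turn about z gives the same grasp; the last joint's range is limited). The gripper opens to 92 mm and grips with 3 to 60 N. Pads are 19 mm wide; open, the fingers measure 130 mm over their backs; the gripper's body (75 mm by 190 mm) begins 47 mm behind the grasp point.
Start: joints at [-1.277, 0.434, 0.025, 1.573, -0.012, 1.134, -0.075], TCP at [0.242, 0.576, 0.292] pointing down, gripper open.
Joint ranges: [-2.62, 2.62], [-0.44, 2.09], [-1.27, 1.32], [0.08, 2.57], [-1.32, 4.46], [0.12, 2], [-2.74, 2.74]. Speed limits (rad/s): [2.22, 2.22, 3.01, 3.01, 3.14, 3.14, 3.14].

### API

Orientations are given as a rotation vector (axis times angle).
In Python, from cell import arm gives the robot as it stands.
- The arm moves only by the tool send_rows, never from a script. Its argument "motion" is text: rows parted by semicolons, each of 7 numbers parted by spaces: the closure, from 0 (fully open) to 1 (shut), then the shift along the world's x, y, z in m, then the turn, a rotation vector about the world's x, y, z in degrees. A call has 1 to 5 rows; each row shifts and turns the commanded pose from where the row before left it; what a row does not reach is not made up. A row lasts 1/8 s, in which the tool goes at most 62.5 mm and 10.7 degrees, less where a joint would pass 70% of its speed; a pose out of reach is approached as far as the arm can. A call is refused whole if a number of a shift passes 0.0625 or a number of a turn 10.7, either way. A call with a gripper value outside its range is refused whole. The fingers move at their own pace and stop on an object; "force" is the grip in N (left out, the last holds). Time passes only in rows, so rows that do not move let the fingers close. It gives the time, the measured TCP pose, the force, the opening and the grip force at its end, in the units of the state.
- arm.observe(): the state, without advancing time (a new reading comes with each control period).
- arm.get_image(name): name is "scene" or "side" or "wrist"; returns (picture, depth): 420x560x3 uint8, blue, green, red; 420x560 float32, m along the optical axis (not along the pixel's ray), 0 where there is no reading.
- arm.camera_model(name): a dict with "fx", "fy", "cx", "cy" (pixels), "D" ([k1, k2, p1, p2, k3] as OpenCV has them; the pictures are not rectified), "view" (4x4, takes a point from world to camera coordinates). Camera axes: x right, y down, z forward; pixel columns grow to the right and rows downward; lengths in m; the calibration is good to about 2 mm. A picture is of the moment at which its call begins: read the wrist's pose just before it. camera_model takes no time and is no camera call; for the wrist camera it gives the pose at the moment of the call.
- arm.sign_off(): hands the job in; it is judged then, once.
The state is a dict: "clock": time; "joints": joint angles; "dq": joint speeds; "joint_efforts": joint torques, N m; "position": TCP position; "ee_rot": TCP orientation; "force": force on the tool from outside, world axes, zero at the start; "ft_torque": the same for the moment, N m; "width": opening from 0.0 (shut) to 1.0 (fully open); "gripper_force": force on a finger pad.
Only numpy, scipy, OpenCV 4.12 (cv2) and the standard library are available. Lean on these libraries where they do the work, as an engineer would, in place of code of your own. Each camera call takes 0.05 s, during which the arm holds its last target. There are 200 camera calls.

### The job

Clear away the two black star knobs that stand on the saw table in front of you: feed them one at a time through the neck of the blue spares jar, so that both end up down inside it. Leave the jar standing upright on the table.

Things in the scene. Friction and masses are not known exactly. Their poses are not given: they have to be found in the camera images.
- jar: open blue plastic spares jar with a pale band, loose on the table, 0.9 kg, 172 mm tall: round body 130 mm in diameter up to 108 mm, shoulder up to 134 mm, then a straight neck, 82 mm outside and 74 mm inside, up to the rim at 172 mm. Walls 4 mm, inner floor at 6 mm. Origin: centre of its underside; z up along its axis, the mouth is 172 mm above it
- knob_1: loose black plastic star knob, standing on its stem; lobed head 48 mm across from 12 to 30 mm above its underside, round stem 30 mm in diameter below it, 70 g. Origin: centre of its underside; z up along its axis. Grip it across the head, at any yaw. The two knobs are alike
- knob_2: loose black plastic star knob, standing on its stem; lobed head 48 mm across from 12 to 30 mm above its underside, round stem 30 mm in diameter below it, 70 g. Origin: centre of its underside; z up along its axis. Grip it across the head, at any yaw. The two knobs are alike

How it is judged:
By the outcome, as a careful person would: the job done as asked, in the order asked, and still so for the second after the job is handed in, with the robot touching nothing.
It also fails if it takes over 58 s, if anything falls off the work surface, if the arm or the gripper's body presses on something with over 40 N, if the wrist force passes 120 N, or if a joint passes its speed limit or range.

## Working session

There is one attempt and no reset: what is moved stays moved. The work goes in short steps, Python scripts to look and compute and a tool call to move; the robot and the scene stay as the last step left them, time stands still between calls to the robot, and variables do not carry over. Pictures are saved under pics/ and viewed, at most 10 in all, crops included, and the job is handed in when it is done.

Besides the shell and the picture viewer there is one more tool, called after "Request:" as name(argument=value, ...) on one line, values as JSON. send_rows: Moves the arm, as the interface text tells. Its arguments: {"type":"object","properties":{"motion":{"type":"string"},"force":{"type":"number"}},"required":["motion"]}

```bash
mkdir -p pics; python3 - <<'E'
from cell import arm
import cv2,numpy as np
ims=[]
for n in("scene","side"):
    im,d=arm.get_image(n);cv2.imwrite(f"pics/{n}0.png",im);np.save(f"{n}0.npy",d)
im,d=arm.get_image("wrist");cv2.imwrite("pics/wrist0.png",im);np.save("wrist0.npy",d)
o=arm.observe();print(o["clock"],o["position"],o["ee_rot"],o["force"],o["width"])
for n in("scene","side","wrist"):print(arm.camera_model(n))
E
```

```text
0.15 [0.24145015 0.57616839 0.29166001] [-6.19262931e-01 -3.07981184e+00  1.80069148e-03] [ 0.16335577  0.15670104 -0.13857913] 1.0050112080509652
{'fx': 432.9311053687414, 'fy': 432.9311053687414, 'cx': 279.3301189366504, 'cy': 210.55140685135288, 'D': array([-0.06598974,  0.        ,  0.        ,  0.        ,  0.        ]), 'view': array([[ 0.97890457,  0.20424657,  0.00540259, -0.49915521],
       [ 0.18661764, -0.88302251, -0.43063337, -0.08988057],
       [-0.08318478,  0.42255719, -0.90251078,  0.91830693],
       [ 0.        ,  0.        ,  0.        ,  1.        ]])}
{'fx': 473.5252518298933, 'fy': 473.5252518298933, 'cx': 271.00183734567685, 'cy': 211.2893530027259, 'D': array([-0.16901705,  0.        ,  0.        ,  0.        ,  0.        ]), 'view': array([[-8.17886059e-01,  5.75379224e-01,  1.06883812e-03,
         4.30871358e-01],
       [ 3.84009620e-01,  5.47240808e-01, -7.43682802e-01,
        -1.80331835e-01],
       [-4.28484545e-01, -6.07837352e-01, -6.68531785e-01,
         1.08344232e+00],
       [ 0.00000000e+00,  0.00000000e+00,  0.00000000e+00,
         1.00000000e+00]])}
{'fx': 304.23647665562765, 'fy': 304.23647665562765, 'cx': 279.5473629621663, 'cy': 206.6896293228488, 'D': array([0.01331376, 0.        , 0.        , 0.        , 0.        ]), 'view': array([[ 0.3879377 ,  0.92168115, -0.00286178, -0.62322263],
       [ 0.8771178 , -0.36822349,  0.30834367, -0.03806093],
       [ 0.28314077, -0.12212826, -0.95127072,  0.3927391 ],
       [ 0.        ,  0.        ,  0.        ,  1.        ]])}
```

View pics/scene0.png

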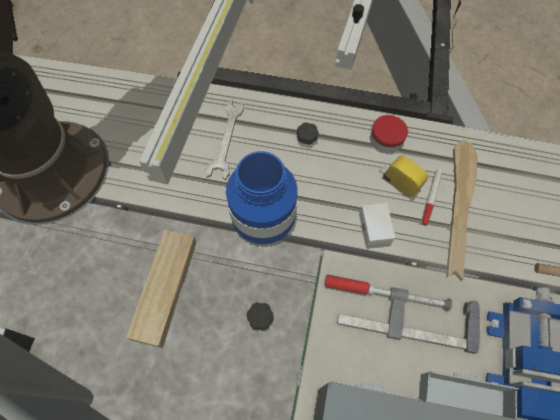

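View pics/side0.png

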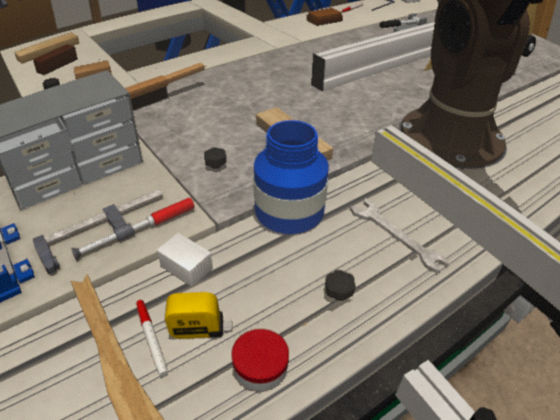

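The scene view shows the jar near (262,200), with its mouth at about (262,172), and knobs at (307,133) and (260,316). In the side view the knobs are at (340,285) and (215,158), and the mouth is at about (292,140). Next I'll measure them.

```bash
cat > h.py <<'E'
import cv2,numpy as np
from cell import arm
def ray(cm,p):
    K=np.array([[cm["fx"],0,cm["cx"]],[0,cm["fy"],cm["cy"]],[0,0,1]])
    u=cv2.undistortPoints(np.array([[p]],float),K,cm["D"])[0,0]
    R=cm["view"][:3,:3];t=cm["view"][:3,3]
    d=R.T@np.array([u[0],u[1],1]);return -R.T@t,d
def plane(cm,p,z):
    c,d=ray(cm,p);return c+d*(z-c[2])/d[2]
def tri(r1,r2):
    (a,d),(b,e)=r1,r2
    s=np.linalg.lstsq(np.c_[d,-e],b-a,rcond=None)[0]
    p,q=a+d*s[0],b+e*s[1];return (p+q)/2,np.linalg.norm(p-q)
def cloud(cm,d,m):
    R=cm["view"][:3,:3];t=cm["view"][:3,3];out=[]
    K=np.array([[cm["fx"],0,cm["cx"]],[0,cm["fy"],cm["cy"]],[0,0,1]])
    ys,xs=np.nonzero(m&(d>0))
    u=cv2.undistortPoints(np.c_[xs,ys].astype(float)[:,None],K,cm["D"])[:,0]
    z=d[ys,xs][:,None];return (np.c_[u,np.ones(len(u))]*z-t)@R
def blob(im,p,r=22,thr=70):
    m=np.zeros(im.shape[:2],np.uint8);x,y=p
    m[y-r:y+r,x-r:x+r]=(im[y-r:y+r,x-r:x+r].max(2)<thr)
    n,l,s,c=cv2.connectedComponentsWithStats(m)
    i=1+np.argmax(s[1:,4]);return c[i],s[i],l==i
def circ(P):
    A=np.c_[2*P[:,:2],np.ones(len(P))];s=np.linalg.lstsq(A,(P[:,:2]**2).sum(1),rcond=None)[0]
    return s[:2],np.sqrt(s[2]+s[0]**2+s[1]**2)
E
python3 - <<'E'
from h import *
np.set_printoptions(precision=4,suppress=True)
C={n:arm.camera_model(n) for n in("scene","side")}
I={n:cv2.imread(f"pics/{n}0.png") for n in C};D={n:np.load(f"{n}0.npy") for n in C}
for k,g in(("near-edge",((307,133),(340,285))),("stone",((260,316),(215,158)))):
    rs=[]
    for n,p in zip(C,g):
        c,s,m=blob(I[n],p);rs.append(ray(C[n],c))
        P=cloud(C[n],D[n],m);top=P[P[:,2]>np.percentile(P[:,2],90)-.004]
        print(k,n,c,s,"plane.022",plane(C[n],c,.022),"cloud z",np.percentile(P[:,2],[5,50,95]),"top",top.mean(0),(top[:,:2].max(0)+top[:,:2].min(0))/2,np.ptp(top[:,:2],axis=0))
    print(tri(*rs))
for n,lim in(("scene",(140,260,210,310)),("side",(110,240,240,340))):
    hsv=cv2.cvtColor(I[n],cv2.COLOR_BGR2HSV);m=cv2.inRange(hsv,(100,120,30),(130,255,255))>0
    k=np.zeros_like(m);k[lim[0]:lim[1],lim[2]:lim[3]]=1;m&=k
    P=cloud(C[n],D[n],m);zt=np.percentile(P[:,2],99.5);rim=P[P[:,2]>zt-.006]
    print("jar",n,zt,len(rim),circ(rim))
    body=P[(P[:,2]>.03)&(P[:,2]<.1)];print("body",len(body),circ(body))
# furniture heights: whole map
P=np.vstack([cloud(C[n],D[n],D[n]>0) for n in C])
for x in np.arange(.2,.9,.05):
    print("%.2f"%x,[ "%4d"%(1000*np.percentile(q[:,2],98)) if len(q:=P[(abs(P[:,0]-x)<.025)&(abs(P[:,1]-y)<.025)])>3 else "  --" for y in np.arange(-.5,.51,.05)])
E
```

```text
near-edge scene [306.8799 133.5586] [296 124  22  20 333] plane.022 [0.5314 0.1883 0.022 ] cloud z [0.0164 0.0287 0.0315] top [0.5316 0.1878 0.0294] [0.5315 0.1882] [0.0445 0.0399]
near-edge side [339.4615 285.3675] [325 271  31  30 702] plane.022 [0.5339 0.193  0.022 ] cloud z [0.0148 0.0286 0.0305] top [0.5337 0.1927 0.0289] [0.5323 0.1924] [0.0462 0.0444]
(array([0.5313, 0.1909, 0.0182]), np.float64(0.0004111507339938988))
stone scene [259.6718 316.1747] [247 303  26  27 521] plane.022 [ 0.519  -0.2149  0.022 ] cloud z [0.0243 0.0286 0.031 ] top [ 0.5191 -0.215   0.0289] [ 0.5193 -0.2144] [0.0456 0.0427]
stone side [215.0451 157.8873] [205 148  21  21 355] plane.022 [ 0.5217 -0.2078  0.022 ] cloud z [0.005  0.0277 0.0302] top [ 0.5206 -0.2098  0.0285] [ 0.5206 -0.2109] [0.0445 0.0445]
(array([ 0.5186, -0.2139,  0.0171]), np.float64(7.984421286577338e-05))
jar scene 0.17248873739203577 371 (array([ 0.4786, -0.0109]), np.float64(0.038628977081726426))
body 784 (array([ 0.4789, -0.0115]), np.float64(0.06281632642224298))
jar side 0.17147386657845698 392 (array([ 0.4796, -0.0088]), np
[... 1836 characters left out ...]
--']
0.70 ['  --', ' 169', ' 169', ' 170', ' 169', '   1', '  13', '  21', '  22', '  40', '  41', '  40', '  63', '  61', '  41', '  41', '  -6', '  -4', '  --', '  --', '  --']
0.75 ['  --', ' 169', ' 169', ' 170', ' 169', '   1', '  18', '  21', '  23', '   2', '  40', '   1', '  66', '  66', '  40', '  40', '  -5', '  -4', '  --', '-101', '  --']
0.80 ['  --', ' 169', ' 169', ' 169', ' 169', ' 159', '  13', '  15', '  17', '   1', '   1', '  15', '  61', '  16', '   1', '   1', '   0', '  -4', '  -4', '  -4', '  -4']
0.85 ['  --', ' 169', ' 169', ' 169', ' 169', ' 159', '  12', '  15', '  19', '  13', '  13', '  13', '  13', '  13', '  12', '  13', '   0', '  -3', '  -4', '  -4', '  -3']
```

View pics/wrist0.png

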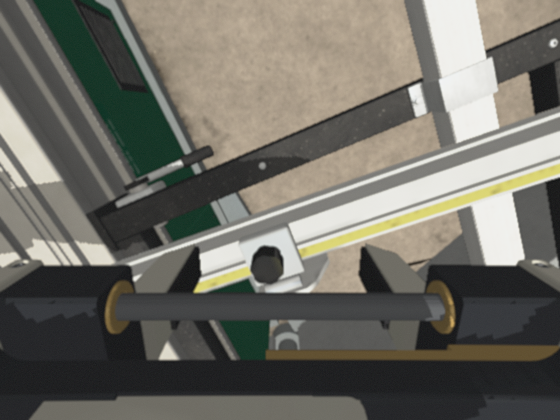

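The wrist picture only shows the fence and floor below the start pose. The measurements hold together:

| Object | x | y | Check |
|---|---|---|---|
| Knob A | 0.532 | 0.190 | top at about 29 mm |
| Knob B | 0.520 | -0.213 | top at about 29 mm |
| Jar | 0.479 | -0.010 | rim at 172 mm |

Now I'll go over knob A and check with the wrist camera.

Request:
send_rows(motion="0 0.029 -0.0385 0 0 0 0;0 0.029 -0.0385 0 0 0 0;0 0.029 -0.0385 0 0 0 0;0 0.029 -0.0385 0 0 0 0;0 0.029 -0.0385 0 0 0 0", force=20)

```text
clock: 0.78
position: [0.3873, 0.3825, 0.2921]
ee_rot: [-0.619, -3.08, 0.0]
force: [-0.3, 0.3, 0.4]
width: 0.998
gripper_force: 0.0
```

Request:
send_rows(motion="0 0.029 -0.0385 0 0 0 0;0 0.029 -0.0385 -0.03 0 0 0;0 0.029 -0.0385 -0.03 0 0 0;0 0.029 -0.0385 -0.03 0 0 0;0 0.029 -0.0385 -0.01 0 0 0")

```text
clock: 1.4
position: [0.5313, 0.1898, 0.1903]
ee_rot: [-0.618, -3.078, 0.003]
force: [0.0, 1.3, -0.3]
width: 0.998
gripper_force: 0.0
```

Request:
send_rows(motion="0 0 0 0 0 0 0;0 0 0 0 0 0 0")

```text
clock: 1.65
position: [0.5313, 0.1918, 0.1921]
ee_rot: [-0.62, -3.079, -0.0]
force: [-0.4, 0.0, -1.0]
width: 0.999
gripper_force: 0.0
```

```bash
cat > w.py <<'E'
from h import *
import sys
np.set_printoptions(precision=4,suppress=True)
o=arm.observe();cm=arm.camera_model("wrist");im,d=arm.get_image("wrist");t=sys.argv[1];g=np.array(eval(sys.argv[2]))
cv2.imwrite(f"pics/{t}.png",im)
print(o["clock"],o["position"],o["ee_rot"],o["force"],o["joints"])
q=cm["view"]@np.r_[g,1];K=np.array([[cm["fx"],0,cm["cx"]],[0,cm["fy"],cm["cy"]],[0,0,1]])
p=cv2.projectPoints(g[None].astype(float),cv2.Rodrigues(cm["view"][:3,:3])[0],cm["view"][:3,3],K,cm["D"])[0].ravel()
print("expected px",p)
m=(im.max(2)<70)&(d>0);P=cloud(cm,d,m);s=P[(np.hypot(*(P[:,:2]-g[:2]).T)<.045)&(P[:,2]>.022)&(P[:,2]<.04)]
if len(s): print("top",len(s),s.mean(0),(s.max(0)+s.min(0))/2,np.ptp(s,axis=0),circ(s))
c,st,_=blob(im,tuple(int(round(v)) for v in p),r=45);print("blob",c,st,plane(cm,c,.024))
E
python3 w.py wA "[.532,.1905,.029]"
```

```text
1.65 [0.5313 0.1918 0.1921] [-0.6197 -3.0792 -0.0003] [-0.4107  0.0042 -0.9646] [-0.5528  0.4418  0.1534  1.8498 -0.0872  0.8567  0.8169]
expected px [279.582  209.4113]
top 2034 [0.5275 0.1919 0.0293] [0.5286 0.1913 0.0268] [0.0473 0.0448 0.0093] (array([0.5278, 0.1918]), np.float64(0.016215319547824552))
blob [279.0645 203.6568] [ 253  177   53   54 2092] [0.5283 0.1915 0.024 ]
```

View pics/wA.png

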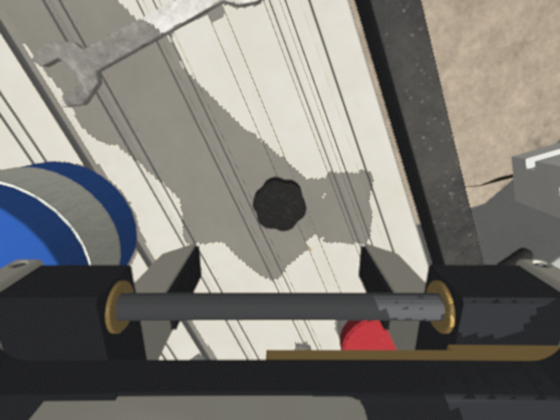

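The wrist view shows knob A at (279,204), centred between the fingers, about (0.530, 0.1915). I'll descend, grip and lift.

Request:
send_rows(motion="0 -0.001 0 -0.04 0 0 0;0 0 0 -0.04 0 0 0;0 0 0 -0.025 0 0 0;0 0 0 -0.014 0 0 0;0 0 0 0 0 0 0")

```text
clock: 2.33
position: [0.53, 0.1922, 0.073]
ee_rot: [-0.617, -3.079, 0.0]
force: [-0.6, 1.2, 0.4]
width: 1.005
gripper_force: 0.0
```

Request:
send_rows(motion="1 0 0 0 0 0 0;1 0 0 0 0 0 0;1 0 0 0 0 0 0;1 0 0 0 0 0 0;1 0 0 0 0 0 0", force=20)

```text
clock: 2.95
position: [0.5306, 0.1914, 0.0734]
ee_rot: [0.62, 3.08, 0.0]
force: [0.0, -0.6, 2.4]
width: 0.519
gripper_force: 20.0
```

Gripped at 47.7 mm, as expected. I'll lift and carry it over the jar.

Request:
send_rows(motion="1 0 0 0.02 0 0 0;1 0 0 0.05 0 0 0;1 0 0 0.05 0 0 0;1 0 0 0.05 0 0 0;1 0 0 0.045 0 0 0")

```text
clock: 3.58
position: [0.5304, 0.1913, 0.2901]
ee_rot: [0.619, 3.08, 0.001]
force: [1.2, -0.5, -1.5]
width: 0.517
gripper_force: 20.0
```

Request:
send_rows(motion="1 -0.008 -0.03 0 0 0 0;1 -0.012 -0.05 0 0 0 0;1 -0.012 -0.05 0 0 0 0;1 -0.012 -0.045 0 0 0 0;1 -0.0075 -0.0265 0 0 0 0")

```text
clock: 4.2
position: [0.478, -0.0126, 0.2883]
ee_rot: [-0.623, -3.079, 0.001]
force: [-0.2, 0.6, 0.0]
width: 0.518
gripper_force: 20.0
```

Request:
send_rows(motion="1 0 0 0 0 0 0;1 0 0 0 0 0 0")

```text
clock: 4.45
position: [0.4792, -0.0093, 0.2882]
ee_rot: [-0.619, -3.08, -0.001]
force: [0.5, -0.1, -0.9]
width: 0.516
gripper_force: 20.0
```

```bash
python3 - <<'E'
from h import *
o=arm.observe();print(o["clock"],o["position"],o["width"],o["force"])
a,_=arm.get_image("scene");b,_=arm.get_image("side")
cv2.imwrite("pics/c1.png",np.hstack([cv2.resize(a[100:300,150:380],(400,348)),cv2.resize(b[20:250,180:420],(363,348))]))
E
```

```text
4.45 [ 0.47918404 -0.00931638  0.28823391] 0.5157508947156394 [ 0.52441192 -0.12804302 -0.89025941]
```

View pics/c1.png

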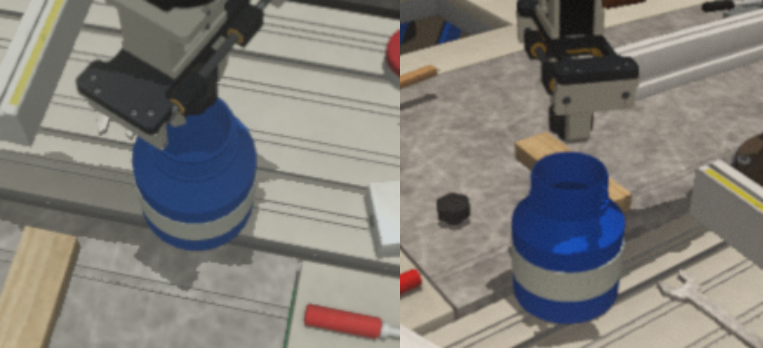

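The fingers hold knob A above the mouth in both views, well centred. I'll lower until the fingertips are about 8 mm above the rim, then release.

Request:
send_rows(motion="1 0 0 -0.02 0 0 0;1 0 0 -0.015 0 0 0;1 0 0 -0.007 0 0 0;1 0 0 0 0 0 0")

```text
clock: 5.05
position: [0.4789, -0.0099, 0.2458]
ee_rot: [-0.619, -3.079, 0.001]
force: [-0.0, 0.3, -1.2]
width: 0.522
gripper_force: 20.0
```

Request:
send_rows(motion="0 0 0 0 0 0 0;0 0 0 0 0 0 0;0 0 0 0 0 0 0;0 0 0 0 0 0 0;0 0 0 0 0 0 0")

```text
clock: 5.68
position: [0.4791, -0.0101, 0.2463]
ee_rot: [0.619, 3.08, 0.0]
force: [0.1, -0.0, -0.3]
width: 0.989
gripper_force: 0.0
```

Request:
send_rows(motion="0 0 0 0.02 0 0 0;0 0 0 0.025 0 0 0;0 0.008 -0.03 0 0 0 0;0 0.008 -0.05 0 0 0 0;0 0.008 -0.05 0 0 0 0")

```text
clock: 6.3
position: [0.5034, -0.1412, 0.2915]
ee_rot: [0.617, 3.08, 0.0]
force: [1.5, 0.1, 0.2]
width: 1.002
gripper_force: 0.0
```

Request:
send_rows(motion="0 0.008 -0.04 -0.02 0 0 0;0 0.008 -0.033 -0.05 0 0 0;0 0 0 -0.03 0 0 0;0 0 0 0 0 0 0;0 0 0 0 0 0 0")

```text
clock: 6.92
position: [0.5197, -0.2129, 0.1924]
ee_rot: [0.618, 3.079, 0.0]
force: [0.8, 0.1, 0.1]
width: 1.002
gripper_force: 0.0
```

```bash
python3 w.py wB "[.520,-.213,.029]"; python3 - <<'E'
from h import *
a,da=arm.get_image("scene");b,_=arm.get_image("side");w=cv2.imread("pics/wB.png")
cv2.imwrite("pics/c2.png",np.hstack([cv2.resize(a[100:330,150:380],(260,260)),cv2.resize(b[80:310,180:410],(260,260)),cv2.resize(w,(270,260))]))
C=arm.camera_model("scene");hsv=cv2.cvtColor(a,cv2.COLOR_BGR2HSV);m=cv2.inRange(hsv,(100,120,30),(130,255,255))>0
k=np.zeros_like(m);k[140:260,210:310]=1;P=cloud(C,da,m&k);zt=np.percentile(P[:,2],99.5);print(zt,circ(P[P[:,2]>zt-.006]))
E
```

```text
6.925 [ 0.5197 -0.2129  0.1924] [0.6181 3.0789 0.0001] [0.7742 0.0778 0.127 ] [ 0.0488  0.4461  0.3362  1.8701 -0.1901  0.8552  1.6542]
expected px [280.49   208.1378]
top 2075 [ 0.515  -0.213   0.0293] [ 0.5162 -0.2136  0.0268] [0.0472 0.0457 0.0094] (array([ 0.5154, -0.2132]), np.float64(0.01636697783449251))
blob [278.3483 202.449 ] [ 252  177   54   52 2145] [ 0.5158 -0.2133  0.024 ]Traceback (most recent call last):
  File "<stdin>", line 5, in <module>
  File "h.py", line 18, in cloud
    u=cv2.undistortPoints(np.c_[xs,ys].astype(float)[:,None],K,cm["D"])[:,0]
      ~~~~~~~~~~~~~~~~~~~^^^^^^^^^^^^^^^^^^^^^^^^^^^^^^^^^^^^^^^^^^^^^^
cv2.error: OpenCV(4.12.0) /io/opencv/modules/calib3d/src/undistort.dispatch.cpp:347: error: (-215:Assertion failed) CV_IS_MAT(_src) && CV_IS_MAT(_dst) && (_src->rows == 1 || _src->cols == 1) && (_dst->rows == 1 || _dst->cols == 1) && _src->cols + _src->rows - 1 == _dst->rows + _dst->cols - 1 && (CV_MAT_TYPE(_src->type) == CV_32FC2 || CV_MAT_TYPE(_src->type) == CV_64FC2) && (CV_MAT_TYPE(_dst->type) == CV_32FC2 || CV_MAT_TYPE(_dst->type) == CV_64FC2) in function 'cvUndistortPointsInternal'
```

View pics/c2.png

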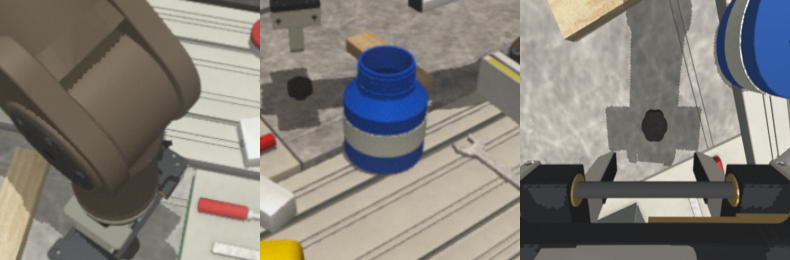

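The jar is upright and unmoved, and knob A's spot on the table is empty. The wrist view shows knob B between the fingers at about (0.517, -0.213), so I'll grasp it.

Request:
send_rows(motion="0 -0.002 0 -0.04 0 0 0;0 0 0 -0.04 0 0 0;0 0 0 -0.025 0 0 0;0 0 0 -0.014 0 0 0;0 0 0 0 0 0 0")

```text
clock: 7.7
position: [0.5172, -0.2129, 0.0723]
ee_rot: [-0.619, -3.08, -0.0]
force: [0.6, 0.1, 0.8]
width: 1.0
gripper_force: 0.0
```

Request:
send_rows(motion="1 0 0 0 0 0 0;1 0 0 0 0 0 0;1 0 0 0 0 0 0;1 0 0 0 0 0 0;1 0 0 0 0 0 0", force=20)

```text
clock: 8.32
position: [0.5171, -0.2131, 0.0723]
ee_rot: [0.619, 3.08, 0.0]
force: [-1.6, 1.0, 2.0]
width: 0.519
gripper_force: 20.0
```

Request:
send_rows(motion="1 0 0 0.02 0 0 0;1 0 0 0.05 0 0 0;1 0 0 0.05 0 0 0;1 0 0 0.05 0 0 0;1 0 0 0.045 0 0 0")

```text
clock: 8.95
position: [0.5169, -0.213, 0.2891]
ee_rot: [0.619, 3.079, 0.0]
force: [-0.0, -0.1, -1.2]
width: 0.517
gripper_force: 20.0
```

```bash
python3 - <<'E'
from h import *
b,d=arm.get_image("side");C=arm.camera_model("side");hsv=cv2.cvtColor(b,cv2.COLOR_BGR2HSV);m=cv2.inRange(hsv,(100,120,30),(130,255,255))>0
k=np.zeros_like(m);k[110:240,240:340]=1;P=cloud(C,d,m&k);zt=np.percentile(P[:,2],99.5);print(zt,circ(P[P[:,2]>zt-.006]))
E
```

```text
0.1713451546599613 (array([ 0.4795573 , -0.00883544]), np.float64(0.038662083296552185))
```

Knob B is held and the jar hasn't moved. I'll carry it over the mouth (dx -0.038, dy +0.203), lower and release.

Request:
send_rows(motion="1 -0.006 0.03 0 0 0 0;1 -0.01 0.05 0 0 0 0;1 -0.01 0.05 0 0 0 0;1 -0.008 0.045 0 0 0 0;1 -0.004 0.028 0 0 0 0")

```text
clock: 9.62
position: [0.4782, -0.0077, 0.287]
ee_rot: [-0.616, -3.08, -0.001]
force: [-0.1, -0.7, 0.1]
width: 0.518
gripper_force: 20.0
```

Request:
send_rows(motion="1 0 0 0 0 0 0;1 0 0 -0.02 0 0 0;1 0 0 -0.015 0 0 0;1 0 0 -0.007 0 0 0;1 0 0 0 0 0 0")

```text
clock: 10.25
position: [0.4789, -0.0105, 0.2448]
ee_rot: [-0.62, -3.079, 0.001]
force: [0.2, 0.7, -1.1]
width: 0.518
gripper_force: 20.0
```

Request:
send_rows(motion="0 0 0 0 0 0 0;0 0 0 0 0 0 0;0 0 0 0 0 0 0;0 0 0 0 0 0 0;0 0 0 0 0 0 0")

```text
clock: 10.88
position: [0.4791, -0.01, 0.2453]
ee_rot: [0.619, 3.08, 0.0]
force: [0.4, 0.6, 0.7]
width: 0.984
gripper_force: 0.0
```

Request:
send_rows(motion="0 0 0 0.02 0 0 0;0 0 0 0.04 0 0 0;0 0 0 0.06 0 0 0;0 0 0 0.06 0 0 0;0 0 0 0 0 0 0")

```text
clock: 11.5
position: [0.4806, -0.0102, 0.4298]
ee_rot: [0.618, 3.072, 0.005]
force: [0.3, 0.4, -0.4]
width: 1.002
gripper_force: 0.0
```

```bash
python3 - <<'E'
from h import *
print(arm.observe()["position"],arm.observe()["clock"])
w,_=arm.get_image("wrist");b,d=arm.get_image("side")
w=np.clip(w.astype(float)*1.6,0,255).astype(np.uint8)
cv2.imwrite("pics/c3.png",np.hstack([cv2.resize(w,(480,360)),cv2.resize(b[80:310,140:370],(320,360))]))
E
```

```text
[ 0.48062337 -0.01022206  0.42981216] 11.5
```

View pics/c3.png

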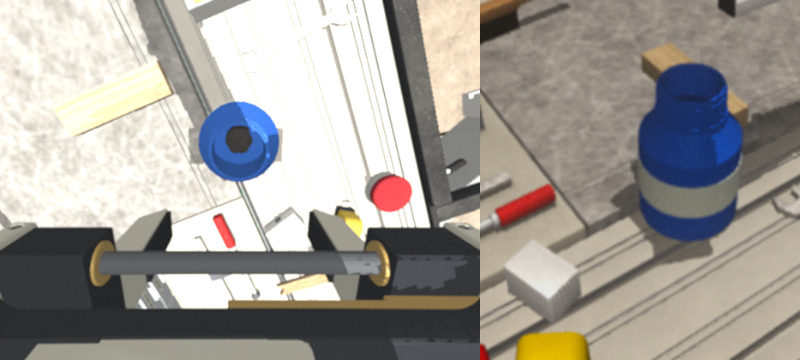

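The wrist view shows a knob down in the jar at (238,138), no knobs on the table, and the jar upright. I'll check its depth, then hand in.

```bash
python3 - <<'E'
from h import *
cm=arm.camera_model("wrist");w,d=arm.get_image("wrist");P=cloud(cm,d,w.max(2)<60)
s=P[np.hypot(P[:,0]-.479,P[:,1]+.01)<.04];s=s[s[:,2]<.2];z=s[:,2]
print(len(s),np.percentile(z,[5,50,95]),s.mean(0))
if z.size and np.percentile(z,95)<.12: print(arm.sign_off())
E
```

```text
746 [0.05739363 0.06533441 0.06682946] [ 0.47656697 -0.01038131  0.06440924]
the job is handed in; nothing more can be done
None
```

Both knobs are down inside the upright jar, one on top of the other (top of the stack about 66 mm above the table, well below the 172 mm rim), and the job was handed in at about 11.6 s of the 58 s allowed.

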